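Climate probe through the draught-shield port

TASK

Check the air in the weighing chamber: swing the small cover on top of the balance's draught shield well clear of its port, take the thick-handled climate probe out of the rack, lower it upright through the open port without it ever touching the balance, and finish holding it there by its handle, still, stem centred in the port and its tip midway between the shield's top and the weighing pan. Do not put it down or let go. Leave everything else on the bench where it is.

Things in the scene. Friction and masses are not known exactly. Their poses are not given: they have to be found in the camera images.
- balance: fixed cream balance, 280 mm deep (its x) x 200 mm wide; origin on the bench under its middle, x to its back, y to its left. Display on the front (-x), up to 80 mm high; on the rear a glass draught shield 170 mm square, top at 155 mm, centred 45 mm behind the origin. In its clear top: the port, a grey ring 44 mm across, 10 mm high, with a vertical bore 24 mm in diameter and 15 mm long.
- port (a point): centre of the port's upper mouth, 165 mm above the bench, on the vertical axis of the bore; axes as the balance's. The shield's top is 5 mm thick with its underside 15 mm below this point; the top of the weighing pan is 91 mm below it, so midway between them is 53 mm below this point.
- pan (a point): centre of the top of the round steel weighing pan (90 mm diameter) inside the shield, straight below the port, 74 mm above the bench
- cover (a joint): angle of the port's swivel cover, rad: 0 shut over the port, 1.75 fully open at its stop; starts at 0 to 0.3. Well clear: more than 1.2. It turns level about its pivot, clockwise seen from above as it opens, the disc swinging from the port to the balance's left (+y); light friction (about 0.4 N at its knob); stays where it is left.
- cover_pivot (a point): pivot axis (vertical) of the swivel cover at its underside, 34 mm behind (+x of the balance) the port's centre, 165.5 mm above the bench
- cover_knob (a point): middle of the black upright knob of the swivel cover: 12 mm diameter, 16 mm tall (8 mm above and below this point), standing in the middle of the grey cover disc (34 mm diameter, 3 mm thick), 34 mm from the pivot. Knob top 184.5 mm above the bench.
- rack: fixed white plastic rack, 236 mm long (its x), 70 mm wide, 105 mm high; origin on the bench under its middle. Three 16 mm holes through its top plate, on its centre line at -75, 0 and +75 mm; each carries one instrument hanging upright by its collar on the top, in any order.
- probe: climate probe, 70 to 140 g, 175 mm long, upright in the rack: white handle 24 mm in diameter with a 30 mm collar (6 mm thick) at its foot, together 80 mm tall; below it a steel stem 8 mm in diameter ending in a filter cap 25 mm long, 10 mm in diameter. Origin on its axis at the collar's underside, z along the axis towards the handle.
- probe_grip (a point): middle of the probe's handle on its axis, 43 mm above the collar's underside (148 mm above the bench when racked), where it is grasped; the handle's top is 37 mm above this point
- probe_tip (a point): lower end of the probe's filter cap on its axis, 138 mm below probe_grip
- probe_collar (a point): underside of the probe's collar, on its axis, 95 mm above the tip
- dial_thermometer: steel dial thermometer in the rack, flat round head 44 mm in diameter, head top 22 mm above the rack; origin at the underside of its collar. Leave alone.
- pen_thermometer: slim pen thermometer in the rack, white handle 16 mm in diameter, 54 mm tall; origin at the underside of its collar. Leave alone.
- weight: 200 g steel knob weight, 26 mm diameter, 47 mm tall, on the bench; origin under its middle. Leave alone.
- dish: small aluminium weighing dish, 52 mm diameter, 16 mm tall; origin under its middle. Leave alone.
- jar: amber glass jar with white cap, 56 mm diameter, 85 mm tall, past one end of the rack; origin under its middle. Leave alone.
- beaker: glass beaker, 66 mm diameter, 85 mm tall, behind the balance; origin under its middle. Leave alone.
- spatula: steel spatula 150 mm long lying in front of the balance; origin under its middle. Leave alone.

How it is judged:
On the way, in this order (a step that is already met when the one before it is completed fails the run):
1. the port's cover is swung well clear of the port (value of joint cover above 1.2 rad), for 0.2 s.
2. the probe is drawn out of the rack and brought above the shield, upright and in the gripper (height (world z) of probe_tip above 0.167 m and angle between probe's own z axis and vertical below 0.12 rad and contact force between the fingers and probe above 1 N), for 0.1 s.
At the end, for the whole second after the job is handed in: Probe held by the fingers alone, touching neither balance nor rack, upright within 4 degrees, still, its tip within 5 mm and collar within 7 mm of the port's axis, tip 38 to 68 mm below the port's mouth (midway from shield top to pan, 15 mm either way), cover open more than 1.2 rad (horizontal distance between probe_tip and port below 0.005 m and horizontal distance between probe_collar and port below 0.007 m and z of probe_tip in the frame of port between -0.068 and -0.038 m and value of joint cover above 1.2 rad and angle between probe's own z axis and vertical below 0.07 rad and contact force between the fingers and probe above 1 N and contact force between probe and balance below 0.05 N and contact force between probe and rack below 0.05 N and linear speed of probe below 0.01 m/s); the arm keeps its last pose, push and grip.
It fails at once if the probe touches the balance (cover, port, pan or shield) (contact force between probe and balance above 0.3 N).
It fails at once if another thing on the bench or in the rack is moved more than 30 mm (distance of any of dial_thermometer, pen_thermometer, weight, dish, jar, beaker, spatula from where it was at the start of the episode above 0.03 m).
It also fails if it takes over 59 s, if anything falls off the work surface, if the arm or the gripper's body presses on something with over 40 N, if the wrist force passes 120 N, or if a joint passes its speed limit or range.

ROBOT

A 7-joint arm with a two-finger parallel gripper is mounted at the origin on the work surface. World frame = base frame: x ahead of the robot, y to its left, z up, the work surface at z = 0. Lengths are in m, angles in rad, forces in N, time in s.
With the tool pointing down it reaches from about 0.4 to 0.85 m from the base axis. Payload 4.5 kg.
Tool frame: the origin (TCP) lies midway between the tips of the shut fingers; the grasp point (between the pads) lies 19 mm behind it; z points along the fingers, y is the line along which they close (so a half turn about z gives the same grasp; the last joint's range is limited). The gripper opens to 88 mm and grips with 3 to 60 N. Pads are 18 mm wide; open, the fingers measure 123 mm over their backs; the gripper's body (75 mm by 187 mm) begins 45 mm behind the grasp point.
Start: joints at [-1.227, 0.689, -0.195, 1.565, 0.157, 0.902, -0.215], TCP at [0.191, 0.595, 0.239] pointing down, gripper open.
Joint ranges: [-3.01, 3.01], [-0.46, 2.08], [-1.47, 1.51], [0.13, 2.56], [-1, 4.14], [0.04, 2.09], [-2.66, 2.66]. Speed limits (rad/s): [2.57, 2.57, 3.14, 3.14, 3.14, 3.14, 3.14].

INTERFACE

Orientations are given as a unit quaternion [x, y, z, w].
In Python, from plant import r, eyes, finish_job gives the robot as it stands. The module is installed in compiled form; this text tells all that it offers.
- The arm moves only by the tool move_arm, never from a script. Its argument "motion" is a list of rows, each a list of 7 numbers: the shift along the tool's x, y, z in mm, then the turn, a rotation vector about the tool's x, y, z in degrees, then the closure, from 0 (fully open) to 1 (shut). A call has 1 to 5 rows; each row is the pose to reach, as a shift and turn from the pose commanded when the call began, along the tool's axes at that moment; what a row does not reach only later rows make up. A row lasts 1/8 s, in which the tool goes at most 62.5 mm and 10.7 degrees, less where a joint would pass 70% of its speed; a pose out of reach is approached as far as the arm can. A call with a gripper value outside its range is refused whole. The fingers move at their own pace and stop on an object; "newtons" is the grip in N (left out, the last holds). Time passes only in rows, so rows that repeat a pose let the fingers close. It gives the time, the measured TCP pose, the force, the opening and the grip force at its end, in the units of the state.
- r.get_state(): the state, without advancing time (a new reading comes with each control period).
- eyes.snapshot(name): name is "scene" or "top" or "wrist"; returns a dict with "frame" (400x640x3 uint8, red, green, blue), "z_map" (400x640 float32, m along the optical axis (not along the pixel's ray), 0 where there is no reading), "intrinsics" (3x3 intrinsics, pixels), "world_to_cam" (4x4, takes a point from world to camera coordinates). Camera axes: x right, y down, z forward; pixel columns grow to the right and rows downward; lengths in m; the calibration is good to about 2 mm. A picture is of the moment at which its call begins.
- finish_job(): hands the job in; it is judged then, once.
The state is a dict: "clock": time; "q": joint angles; "qd": joint speeds; "joint_torque": joint torques, N m; "tool_pos": TCP position; "eef_rot": TCP orientation; "contact_force": force on the tool from outside, world axes, zero at the start; "moment": the same for the moment, N m; "opening": opening from 0.0 (shut) to 1.0 (fully open); "finger_force": force on a finger pad.
Only numpy, scipy, OpenCV 4.12 (cv2) and the standard library are available. Lean on these libraries where they do the work, as an engineer would, in place of code of your own. Each camera call takes 0.05 s, during which the arm holds its last target. There are 200 camera calls.

## Working session

There is one attempt and no reset: what is moved stays moved. The work goes in short steps, Python scripts to look and compute and a tool call to move; the robot and the scene stay as the last step left them, time stands still between calls to the robot, and variables do not carry over. Pictures are saved under pics/ and viewed, at most 10 in all, crops included, and the job is handed in when it is done.

Besides the shell and the picture viewer there is one more tool, called as name(argument=value, ...) on one line, values as JSON. move_arm: Moves the arm, as the interface text tells. Its arguments: {"type":"object","properties":{"motion":{"type":"array","items":{"type":"array","items":{"type":"number"}}},"newtons":{"type":"number"}},"required":["motion"]}

```bash
mkdir -p pics
cat > h.py <<'E'
import numpy as np, cv2
from plant import r, eyes, finish_job
from scipy.spatial.transform import Rotation as R
def snap(n, f=None):
    s=eyes.snapshot(n)
    if f: cv2.imwrite('pics/'+f, s['frame'][:,:,::-1])
    return s
def pts(s):
    K=s['intrinsics'];T=np.linalg.inv(s['world_to_cam']);z=s['z_map']
    v,u=np.mgrid[:400,:640]
    c=np.stack([(u-K[0,2])/K[0,0]*z,(v-K[1,2])/K[1,1]*z,z],-1)
    return c@T[:3,:3].T+T[:3,3]
def ray(s,u,v,h):
    K=s['intrinsics'];T=np.linalg.inv(s['world_to_cam'])
    d=T[:3,:3]@np.array([(u-K[0,2])/K[0,0],(v-K[1,2])/K[1,1],1]);o=T[:3,3]
    return o+d*(h-o[2])/d[2]
def tool(p,yaw=None):
    "shift in tool mm from now to world point p"
    st=r.get_state();return R.from_quat(st['eef_rot']).inv().apply(np.array(p)-st['tool_pos'])*1000
E
python3 - <<'E'
from h import *
a=snap('scene','a.png');b=snap('top','b.png')
np.savez('s0.npz',a=a['frame'],pa=pts(a),b=b['frame'],pb=pts(b))
for s in (a,b): print(np.linalg.inv(s['world_to_cam']).round(3),s['intrinsics'])
st=r.get_state();print({k:np.round(v,3) for k,v in st.items()}, R.from_quat(st['eef_rot']).as_matrix().round(3))
E
```

```text
[[-0.753  0.432 -0.497  1.045]
 [ 0.658  0.5   -0.563  0.582]
 [ 0.005 -0.751 -0.66   0.799]
 [ 0.     0.     0.     1.   ]] [[433.80260421   0.         319.25573545]
 [  0.         433.80260421 198.92719377]
 [  0.           0.           1.        ]]
[[-1.600e-02 -9.970e-01  7.100e-02  4.710e-01]
 [-1.000e+00  1.800e-02  2.500e-02 -1.000e-03]
 [-2.600e-02 -7.100e-02 -9.970e-01  1.095e+00]
 [ 0.000e+00  0.000e+00  0.000e+00  1.000e+00]] [[464.60720805   0.         319.18107544]
 [  0.         464.60720805 199.95858508]
 [  0.           0.           1.        ]]
{'clock': np.float64(0.1), 'q': array([-1.227,  0.69 , -0.195,  1.566,  0.157,  0.902, -0.215]), 'qd': array([ 0.002, -0.003, -0.001, -0.002,  0.   ,  0.001,  0.002]), 'joint_torque': array([-4.0000e-03, -5.2850e+01, -1.2720e+00, -1.5384e+01, -5.3000e-02,
        2.0000e-03,  0.0000e+00]), 'tool_pos': array([0.19 , 0.595, 0.238]), 'eef_rot': array([ 0.154,  0.988, -0.001, -0.   ]), 'contact_force': array([-1.1  ,  0.293,  0.516]), 'moment': array([-0.015,  0.024, -0.061]), 'finger_force': np.float64(0.0), 'opening': np.float64(1.001)} [[-0.952  0.305 -0.   ]
 [ 0.305  0.952 -0.002]
 [-0.    -0.002 -1.   ]]
```

View pics/a.png

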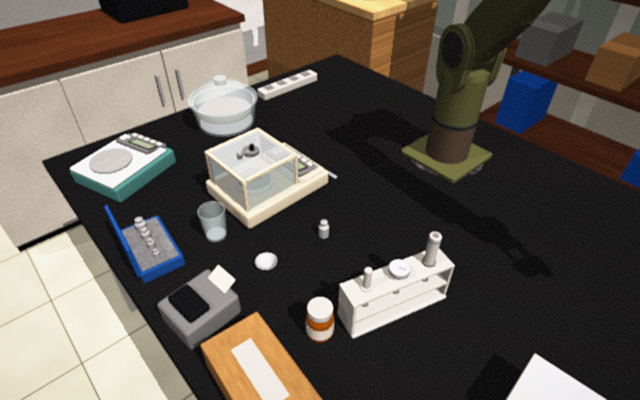

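View pics/b.png

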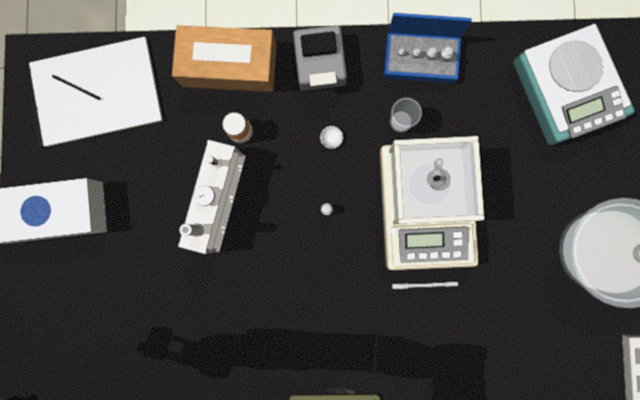

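The scene view shows the probe in the rack at (432,250), and the balance knob at about (250,150). In the top view the probe handle is at (186,230), the port at (438,179), the weight at (327,209) and the jar at (236,127). Next I'll crop the shield top and the rack.

Run:
```python
from h import *
d=np.load('s0.npz')
b=d['b'][:,:,::-1];a=d['a'][:,:,::-1]
A=cv2.resize(b[125:275,375:495],None,fx=4,fy=4,interpolation=2)
B=cv2.resize(a[120:200,200:300],None,fx=3.2,fy=3.2,interpolation=2)
C=cv2.resize(b[135:260,170:250],None,fx=3.2,fy=3.2,interpolation=2)
im=np.zeros((600,800,3),np.uint8);im[:600,:480]=A;im[:256,480:800]=B;im[256:256+344,480:736]=C[:344];cv2.imwrite('pics/c.png',im)
pb=d['pb'];pa=d['pa']
for (u,v) in [(438,162),(438,179),(410,180),(186,230),(197,228),(204,195),(214,161),(395,145),(478,142)]: print('top',u,v,pb[v,u].round(3))
for (u,v) in [(434,236),(250,150),(245,152),(399,268)]: print('sc',u,v,pa[v,u].round(3))
# depth-based: points with z in probe-top band
m=(abs(pb[...,2]-.185)<.006)&(pb[...,1]>.1)
v,u=np.nonzero(m);print('handle',len(u),u.mean(),v.mean(),pb[m].mean(0).round(4))
m=(abs(pa[...,2]-.185)<.004)&(pa[...,1]>.1)
print('handle sc',m.sum(),pa[m].mean(0).round(4))
m=(abs(pb[...,2]-.105)<.006)&(pb[...,1]>.1)&(pb[...,0]<.6)
v,u=np.nonzero(m);xy=pb[m][:,:2].astype(np.float32);print('rack top',len(u),cv2.minAreaRect(xy))
```

```text
top 438 162 [ 0.608 -0.216  0.172]
top 438 179 [ 0.573 -0.212  0.184]
top 410 180 [ 0.575 -0.162  0.156]
top 186 230 [0.481 0.285 0.186]
top 197 228 [0.485 0.275 0.143]
top 204 195 [0.555 0.265 0.126]
top 214 161 [0.623 0.239 0.147]
top 395 145 [ 0.647 -0.133  0.16 ]
top 478 142 [ 0.65  -0.301  0.157]
sc 434 236 [0.486 0.288 0.186]
sc 250 150 [ 0.58  -0.21   0.169]
sc 245 152 [ 0.593 -0.212  0.168]
sc 399 268 [0.557 0.27  0.128]
handle 113 185.72566371681415 228.95575221238937 [0.4833 0.2854 0.1852]
handle sc 580 [-0.616   0.1698  0.1833]
rack top 1551 ((0.5239495635032654, 0.2751331925392151), (0.060449108481407166, 0.17194613814353943), 74.58629608154297)
```

View pics/c.png

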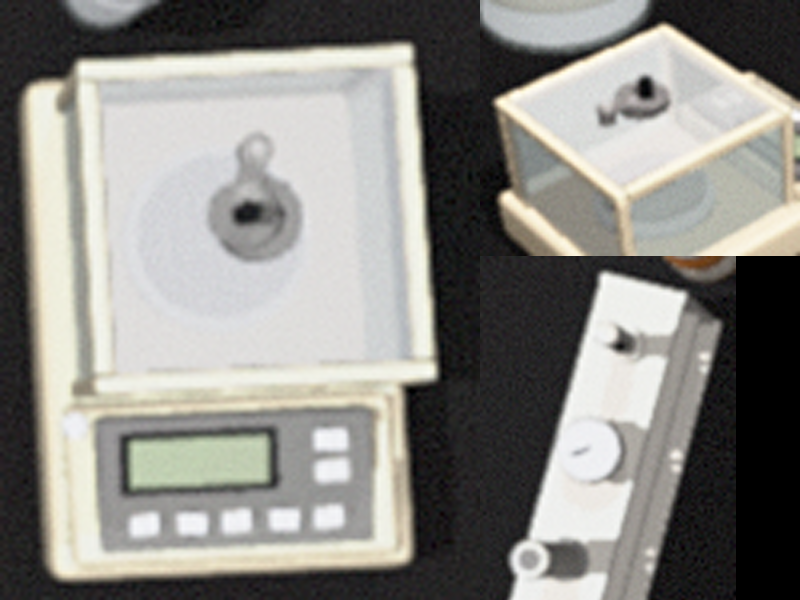

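move_arm(motion=[[-55, -30, -20, 0, 0, 0, 0], [-115, -65, -50, 0, 0, 0, 0], [-170, -100, -80, 0, 0, 0, 0], [-225, -135, -100, 0, 0, 0, 0], [-280, -175, -100, 0, 0, 0, 0]])

```text
clock: 0.72
tool_pos: [0.3838, 0.3703, 0.3361]
eef_rot: [0.154, 0.988, 0.001, 0.001]
contact_force: [1.4, -0.2, 0.5]
opening: 1.001
finger_force: 0.0
```

Run:
```python
from h import *
w=snap('wrist','w1.png');np.savez('w1.npz',f=w['frame'],p=pts(w),K=w['intrinsics'],W=w['world_to_cam'])
print(r.get_state()['tool_pos'].round(3),np.linalg.inv(w['world_to_cam']).round(3),w['intrinsics'])
s=snap('top')
f=lambda x,y,h: ray(s,375+x/4-.4,125+y/4-.4,h).round(4)
print('ring',f(255,217,.165),'knobtop',f(242,211,.1845),'pivot',f(258,150,.17))
for c in [(76,62),(413,45),(436,375),(75,390)]: print('shield',f(*c,.155))
for c in [(66,398),(392,385),(405,560),(78,568)]: print('disp',f(*c,.08))
print('probe top',ray(s,170+ (528-480)/3.2-.4,135+(560-256)/3.2-.4,.185))
```

```text
[0.391 0.361 0.336] [[ 0.306  0.908  0.287  0.309]
 [ 0.952 -0.292 -0.09   0.394]
 [ 0.002  0.3   -0.954  0.483]
 [ 0.     0.     0.     1.   ]] [[313.70896453   0.         318.75835395]
 [  0.         313.70896453 205.47177016]
 [  0.           0.           1.        ]]
ring [ 0.5754 -0.2171  0.165 ] knobtop [ 0.5763 -0.2064  0.1845] pivot [ 0.6084 -0.2186  0.17  ]
shield [ 0.6577 -0.1315  0.155 ]
shield [ 0.6628 -0.3021  0.155 ]
shield [ 0.4952 -0.3069  0.155 ]
shield [ 0.4907 -0.1264  0.155 ]
disp [ 0.488  -0.1314  0.08  ]
disp [ 0.4921 -0.3075  0.08  ]
disp [ 0.398  -0.3107  0.08  ]
disp [ 0.3962 -0.1354  0.08  ]
probe top [0.48202952 0.28770467 0.185     ]
```

View pics/w1.png

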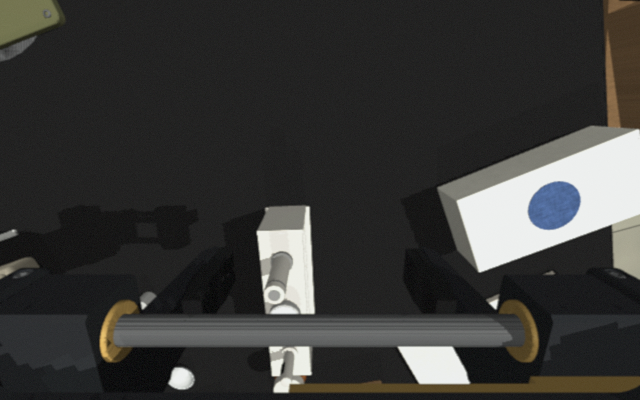

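The wrist view shows the probe's handle top as a ring at (275,296), with the dial and pen behind it. Next I'll compute the probe position and then go to the cover.

Run:
```python
from h import *
d=np.load('w1.npz');s=dict(intrinsics=d['K'],world_to_cam=d['W'])
print('wrist handle top',ray(s,275,296,.185))
p=d['p'];m=(abs(p[...,2]-.185)<.005)&(abs(p[...,0]-.483)<.05)&(abs(p[...,1]-.286)<.05)
v,u=np.nonzero(m);print(m.sum(),u.mean(),v.mean(),p[m].mean(0))
print(tool([.57,-.275,.25]))
```

```text
wrist handle top [0.48244118 0.28863184 0.185     ]
361 273.8005540166205 293.0360110803324 [0.47835653 0.2887929  0.18534772]
[-374.56826903 -547.82673508   89.08646559]
```

move_arm(motion=[[-31, -50, 0, 0, 0, 0, 1], [-62, -100, 0, 0, 0, 0, 1], [-93, -150, 0, 0, 0, 0, 1], [-124, -200, 0, 0, 0, 0, 1], [-155, -250, 0, 0, 0, 0, 1]], newtons=20)

```text
clock: 1.45
tool_pos: [0.4538, 0.0846, 0.3348]
eef_rot: [0.154, 0.988, 0.0, -0.0]
contact_force: [2.3, -0.1, 0.0]
opening: 0.453
finger_force: 0.0
```

move_arm(motion=[[-31, -50, 15, 0, 0, 7, 1], [-62, -100, 30, 0, 0, 14, 1], [-93, -150, 45, 0, 0, 21, 1], [-124, -200, 60, 0, 0, 27, 1], [-155, -250, 75, 0, 0, 27, 1]])

```text
clock: 2.08
tool_pos: [0.5257, -0.2004, 0.2591]
eef_rot: [0.381, 0.925, 0.0, -0.0]
contact_force: [0.7, 0.5, -0.3]
opening: 0.006
finger_force: 0.0
```

Run:
```python
from h import *
w=snap('wrist','w2.png');np.savez('w2.npz',f=w['frame'],p=pts(w),K=w['intrinsics'],W=w['world_to_cam'])
t=snap('top','t2.png')
st=r.get_state();print(st['clock'],st['tool_pos'].round(4),st['q'].round(2),R.from_quat(st['eef_rot']).as_matrix().round(3));print(tool([.546,-.239,.177]),tool([.482,.2885,.129]))
```

```text
2.175 [ 0.5241 -0.207   0.2578] [ 0.31  0.58 -0.02  1.74  0.03  0.83  1.05] [[-0.703  0.711 -0.003]
 [ 0.711  0.703 -0.004]
 [-0.001 -0.005 -1.   ]]
[-38.06284252  -6.53943165  80.87760119] [382.11652965 319.02109136 126.87641704]
```

View pics/w2.png

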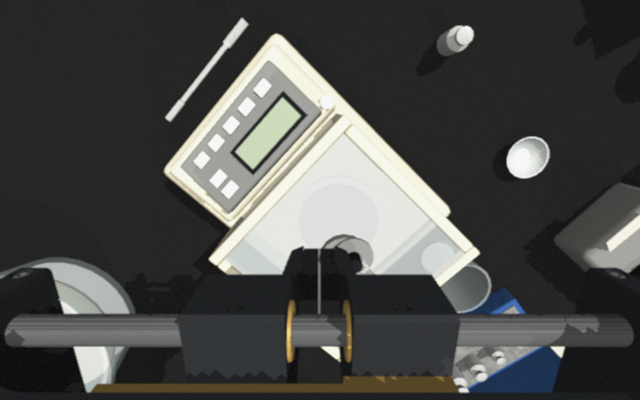

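move_arm(motion=[[-38, -7, 25, 0, 0, 0, 1], [-38, -7, 65, 0, 0, 0, 1], [-38, -7, 81, 0, 0, 0, 1], [-38, -7, 81, 0, 0, 0, 1]])

```text
clock: 2.68
tool_pos: [0.5467, -0.2297, 0.1782]
eef_rot: [0.38, 0.925, 0.0, -0.001]
contact_force: [0.8, -0.1, -0.3]
opening: 0.007
finger_force: 0.0
```

move_arm(motion=[[0, 15, 0, 0, 0, 0, 1], [4, 28, 0, 0, 0, 0, 1], [4, 43, 0, 0, 0, 0, 1], [0, 53, 0, 0, 0, 0, 1], [-5, 61, 0, 0, 0, 0, 1]])

```text
clock: 3.3
tool_pos: [0.5945, -0.191, 0.1791]
eef_rot: [0.38, 0.925, -0.0, -0.0]
contact_force: [-5.7, -1.6, 2.8]
opening: 0.007
finger_force: 3.0
```

move_arm(motion=[[0, 0, 0, 0, 0, 0, 1], [0, -15, -10, 0, 0, 0, 1], [0, -40, -60, 0, 0, 0, 1], [-20, -80, -110, 0, 0, 0, 1], [-20, -80, -110, 0, 0, 0, 1]])

```text
clock: 3.92
tool_pos: [0.5511, -0.2687, 0.2936]
eef_rot: [0.384, 0.923, -0.002, 0.005]
contact_force: [-0.3, 0.1, 0.1]
opening: 0.004
finger_force: 0.0
```

Run:
```python
from h import *
w=snap('wrist','w3.png');np.savez('w3.npz',f=w['frame'],p=pts(w),K=w['intrinsics'],W=w['world_to_cam'])
t=snap('top','t3.png');a=snap('scene','a3.png')
im=np.zeros((600,800,3),np.uint8);im[:400,:640]=w['frame'][:,:,::-1]
im[400:600,:300]=cv2.resize(t['frame'][:,:,::-1][130:230,360:510],None,fx=2,fy=2)
im[400:600,320:570]=cv2.resize(a['frame'][:,:,::-1][120:200,200:300],(250,200))
cv2.imwrite('pics/d.png',im)
st=r.get_state();print(st['clock'],st['tool_pos'].round(4))
```

```text
4.075 [ 0.5511 -0.2618  0.2887]
```

View pics/d.png

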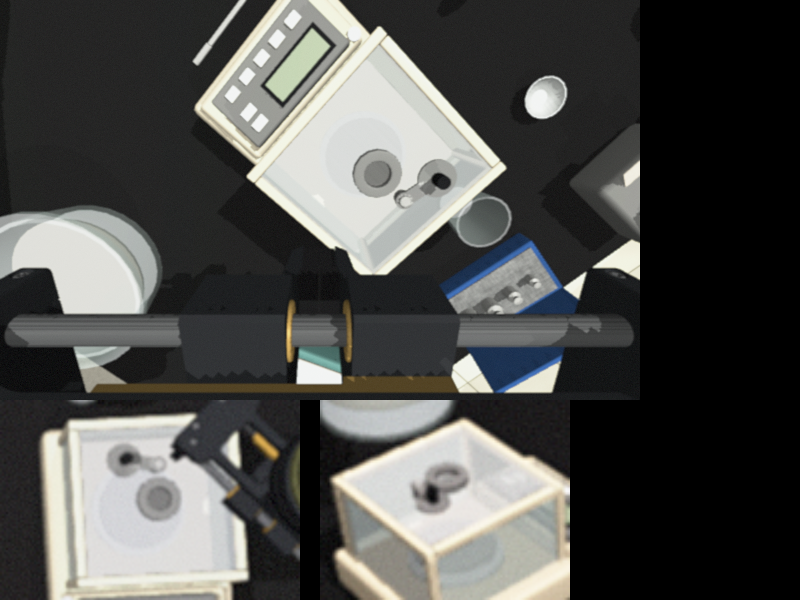

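The cover is open. In the wrist view the port ring is at (377,173) and the knob at (441,181), off the balance's left. Next I'll measure the ring.

Run:
```python
from h import *
w=np.load('w3.npz');s=dict(intrinsics=w['K'],world_to_cam=w['W'])
def ell(f,c,rad,thr):
    g=cv2.cvtColor(f,cv2.COLOR_RGB2GRAY);m=((g<thr)*255).astype(np.uint8)
    k=np.zeros_like(m);cv2.circle(k,c,rad,255,-1);m&=k
    cs,_=cv2.findContours(m,cv2.RETR_EXTERNAL,cv2.CHAIN_APPROX_NONE)
    return cv2.fitEllipse(cv2.convexHull(max(cs,key=cv2.contourArea)))
g=cv2.cvtColor(w['f'],cv2.COLOR_RGB2GRAY);print(g[173,340:412:3],g[140:206:3,377])
e=ell(w['f'],(377,173),27,165);print(e,ray(s,*e[0],.16))
# bore: darker inside
e=ell(w['f'],(377,173),15,125);print('bore',e,ray(s,*e[0],.165))
print('pivot',ray(s,404,200,.171),'knobtop',ray(s,441,181,.1845))
t=cv2.imread('pics/t3.png')[:,:,::-1];ts=snap('top')
g=cv2.cvtColor(t.copy(),cv2.COLOR_RGB2GRAY);print(g[179,424:456],g[164:196,439])
e=ell(t.copy(),(439,179),14,165);print(e,ray(ts,*e[0],.16))
```

```text
[219 220 220 220 149 157 163 164 137 127 125 127 128 129 125 123 115 109
 163 164 162 225 226 225] [219 219 220 124 171 165 164 126 125 125 127 127 127 126 125 114 160 164
 162 179 227 226]
((375.9622497558594, 172.4755859375), (46.6036262512207, 48.40991973876953), 48.28632736206055) [ 0.57300917 -0.217876    0.16      ]
bore ((378.4493408203125, 174.2400665283203), (23.99043083190918, 27.223920822143555), 42.132381439208984) [ 0.57437074 -0.21728728  0.165     ]
pivot [ 0.60641338 -0.2168018   0.171     ] knobtop [ 0.61007921 -0.1840381   0.1845    ]
[211 211 209 195 162 147 160 165 155 142 123 127 129 130 129 135 125 128
 131 130 122 118 147 161 156 158 184 221 224 222 221 221] [187 175 189 207 189 162 154 160 150 122 113 122 130 129 128 135 129 129
 129 128 123 139 155 161 155 149 175 211 216 217 215 211]
((438.662353515625, 179.1243133544922), (20.650190353393555, 21.438385009765625), 76.2405776977539) [ 0.575411   -0.21888295  0.16      ]
```

move_arm(motion=[[44, 34, 0, 0, 0, 0, 1], [88, 68, 0, 0, 0, 0, 0.5], [132, 101, 0, 0, 0, 0, 0], [176, 135, 0, 0, 0, 0, 0], [220, 169, 0, 0, 0, 0, 0]])

```text
clock: 4.75
tool_pos: [0.5131, 0.0159, 0.2877]
eef_rot: [0.379, 0.925, -0.0, -0.001]
contact_force: [0.9, 0.2, 0.5]
opening: 0.434
finger_force: 0.0
```

move_arm(motion=[[44, 34, 0, 0, 0, -7, 0], [88, 68, 0, 0, 0, -14, 0], [132, 101, 0, 0, 0, -21, 0], [176, 135, 0, 0, 0, -27, 0], [200, 160, 0, 0, 0, -27, 0]])

```text
clock: 5.38
tool_pos: [0.4821, 0.2714, 0.2876]
eef_rot: [0.151, 0.989, 0.0, -0.002]
contact_force: [-0.1, -0.6, 0.1]
opening: 0.989
finger_force: 0.0
```

Run:
```python
from h import *
w=snap('wrist');s=w
st=r.get_state();M=R.from_quat(st['eef_rot']);print(st['clock'],st['tool_pos'].round(4),st['q'].round(2),M.as_matrix().round(4))
p=pts(w);m=(abs(p[...,2]-.185)<.005)&(abs(p[...,0]-.483)<.05)&(abs(p[...,1]-.286)<.05)
k=(m*255).astype(np.uint8);(u,v),rad=cv2.minEnclosingCircle(cv2.findNonZero(k));print(m.sum(),u,v,rad,ray(w,u,v,.185))
cv2.imwrite('pics/w4.png',w['frame'][:,:,::-1])
print(tool([.482,.2885,.23]))
```

```text
5.425 [0.4818 0.2767 0.2877] [-0.5   0.54 -0.17  1.72  0.1   0.9   0.57] [[-0.9558  0.294  -0.0031]
 [ 0.294   0.9558  0.0056]
 [ 0.0046  0.0044 -1.    ]]
628 337.0 197.75 14.285144805908203 [0.47947989 0.28801296 0.185     ]
[ 3.01563995 11.05355551 57.76413441]
```

View pics/w4.png

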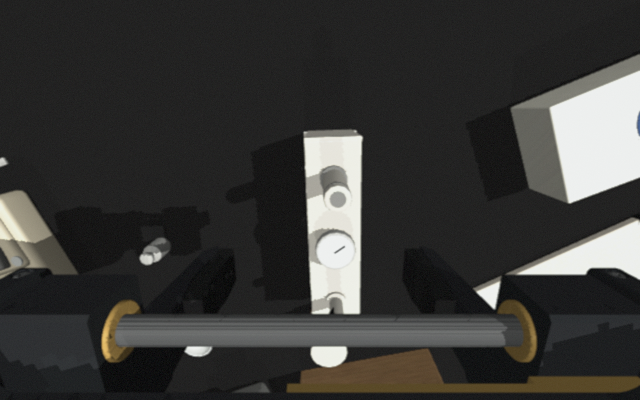

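The handle top is at (337,199), i.e. about (0.481, 0.288), consistent with the earlier readings. I'll descend on it.

move_arm(motion=[[4, 11, 0, 0, 0, 0, 0], [4, 11, 45, 0, 0, 0, 0], [4, 11, 90, 0, 0, 0, 0], [4, 11, 90, 0, 0, 0, 0]])

```text
clock: 5.92
tool_pos: [0.4822, 0.2767, 0.196]
eef_rot: [0.154, 0.988, -0.003, -0.003]
contact_force: [0.2, -0.6, 1.0]
opening: 1.0
finger_force: 0.0
```

Run:
```python
from h import *
st=r.get_state();print(st['clock'],st['tool_pos'].round(4),R.from_quat(st['eef_rot']).as_matrix().round(4))
print(tool([.481,.2882,.131]))
```

```text
5.925 [0.4822 0.2767 0.196 ] [[-0.9523  0.3052 -0.0071]
 [ 0.3053  0.9523 -0.0051]
 [ 0.0052 -0.007  -1.    ]]
[ 4.29512952 11.05805639 64.93651462]
```

move_arm(motion=[[4, 11, 0, 0, 0, 0, 0], [4, 11, 35, 0, 0, 0, 0], [4, 11, 65, 0, 0, 0, 0], [4, 11, 65, 0, 0, 0, 0], [4, 11, 65, 0, 0, 0, 0]])

```text
clock: 6.55
tool_pos: [0.4853, 0.2918, 0.136]
eef_rot: [0.154, 0.988, 0.001, 0.001]
contact_force: [0.1, -0.3, 0.3]
opening: 0.998
finger_force: 0.0
```

Run:
```python
from h import *
st=r.get_state();print(st['clock'],st['tool_pos'].round(4),R.from_quat(st['eef_rot']).as_matrix().round(4),st['contact_force'])
print(tool([.481,.2882,.131]))
```

```text
6.55 [0.4853 0.2918 0.136 ] [[-0.9524  0.3048  0.0029]
 [ 0.3048  0.9524  0.0023]
 [-0.002   0.0031 -1.    ]] [ 0.09652125 -0.26277515  0.26972007]
[ 3.0083692  -4.77084888  4.99068135]
```

move_arm(motion=[[3, -4, 4, 0, 0, 0, 0], [3, -4, 4, 0, 0, 0, 0.3], [3, -4, 4, 0, 0, 0, 1], [3, -4, 4, 0, 0, 0, 1], [3, -4, 4, 0, 0, 0, 1]], newtons=25)

```text
clock: 7.18
tool_pos: [0.4802, 0.2877, 0.1301]
eef_rot: [0.154, 0.988, 0.0, 0.0]
contact_force: [-0.9, -0.0, -0.6]
opening: 0.568
finger_force: 0.0
```

move_arm(motion=[[0, 0, 0, 0, 0, 0, 1], [0, 0, 0, 0, 0, 0, 1]])

```text
clock: 7.42
tool_pos: [0.48, 0.2877, 0.13]
eef_rot: [0.154, 0.988, 0.0, -0.0]
contact_force: [-0.7, 0.0, -0.2]
opening: 0.342
finger_force: 0.0
```

Run:
```python
from h import *
st=r.get_state();print(st['clock'],st['tool_pos'].round(4),R.from_quat(st['eef_rot']).as_matrix().round(4),st['contact_force'],st['opening'],st['finger_force'])
```

```text
7.425 [0.48   0.2877 0.13  ] [[-9.524e-01  3.048e-01 -1.000e-04]
 [ 3.048e-01  9.524e-01  1.000e-04]
 [ 1.000e-04  0.000e+00 -1.000e+00]] [-0.68072292  0.04649321 -0.17772663] 0.34194064070646946 0.0
```

move_arm(motion=[[0, 0, 0, 0, 0, 0, 1], [0, 0, 0, 0, 0, 0, 1], [0, 0, 0, 0, 0, 0, 1], [0, 0, 0, 0, 0, 0, 1]])

```text
clock: 7.92
tool_pos: [0.48, 0.2876, 0.13]
eef_rot: [0.154, 0.988, -0.0, -0.0]
contact_force: [0.8, 0.5, -0.4]
opening: 0.269
finger_force: 25.0
```

move_arm(motion=[[0, 0, -5, 0, 0, 0, 1], [0, 0, -20, 0, 0, 0, 1], [0, 0, -40, 0, 0, 0, 1], [0, 0, -65, 0, 0, 0, 1], [0, 0, -90, 0, 0, 0, 1]])

```text
clock: 8.55
tool_pos: [0.4801, 0.2876, 0.2219]
eef_rot: [0.154, 0.988, 0.0, 0.0]
contact_force: [1.0, 0.9, -1.4]
opening: 0.269
finger_force: 25.0
```

move_arm(motion=[[0, 0, -25, 0, 0, 0, 1], [0, 0, -50, 0, 0, 0, 1], [0, 0, -75, 0, 0, 0, 1], [0, 0, -95, 0, 0, 0, 1], [0, 0, -100, 0, 0, 0, 1]])

```text
clock: 9.18
tool_pos: [0.4805, 0.2879, 0.3222]
eef_rot: [0.154, 0.988, 0.001, 0.001]
contact_force: [0.5, 0.4, -1.2]
opening: 0.266
finger_force: 25.0
```

Run:
```python
from h import *
a=snap('scene','a5.png');t=snap('top','t5.png')
st=r.get_state();print(st['clock'],st['tool_pos'].round(4),R.from_quat(st['eef_rot']).as_matrix().round(4),st['contact_force'],st['opening'],st['finger_force'])
print(tool([.575,-.2175,.322]))
im=np.zeros((600,800,3),np.uint8);f=a['frame'][:,:,::-1];im[:,:]=cv2.resize(f[100:300,240:507],(800,600))
cv2.imwrite('pics/e.png',im)
```

```text
9.275 [0.4801 0.2876 0.3207] [[-9.524e-01  3.049e-01  9.000e-04]
 [ 3.049e-01  9.524e-01  7.000e-04]
 [-7.000e-04  9.000e-04 -1.000e+00]] [-0.00877548  0.51854436 -1.68185722] 0.26546331756993846 24.98957583680749
[-244.44225312 -452.0633185    -1.5273024 ]
```

View pics/e.png

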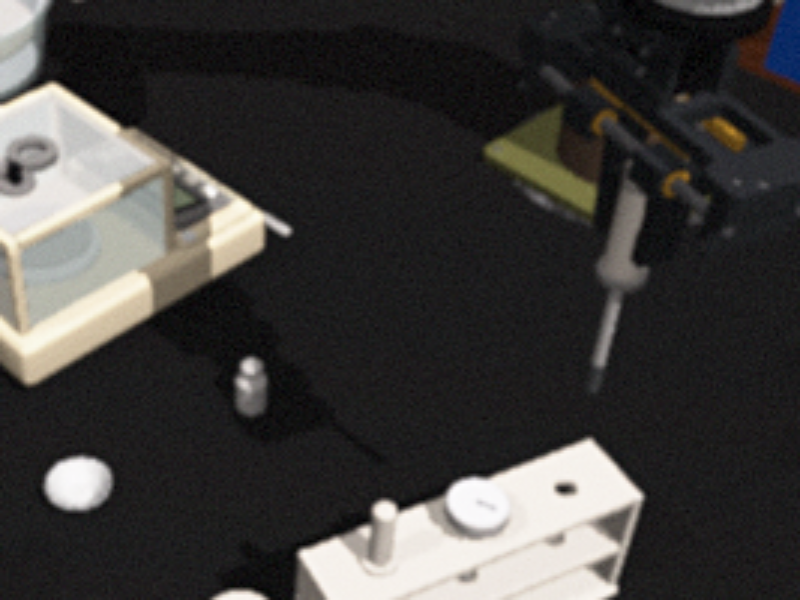

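Probe is held, tip at scene px (438,230). Carrying it over.

move_arm(motion=[[-12, -22, 0, 0, 0, 0, 1], [-33, -61, 0, 0, 0, 0, 1], [-56, -104, 0, 0, 0, 0, 1], [-80, -147, 0, 0, 0, 0, 1], [-103, -190, 0, 0, 0, 0, 1]], newtons=40)

```text
clock: 9.9
tool_pos: [0.5198, 0.0735, 0.3191]
eef_rot: [0.154, 0.988, -0.0, -0.001]
contact_force: [0.4, -0.6, -1.0]
opening: 0.265
finger_force: 40.0
```

move_arm(motion=[[-23, -43, 0, 0, 0, 0, 1], [-46, -86, 0, 0, 0, 0, 1], [-70, -129, 0, 0, 0, 0, 1], [-93, -172, 0, 0, 0, 0, 1], [-116, -215, 0, 0, 0, 0, 1]])

```text
clock: 10.52
tool_pos: [0.5647, -0.1663, 0.3189]
eef_rot: [0.154, 0.988, 0.0, -0.001]
contact_force: [0.3, 0.4, -0.9]
opening: 0.262
finger_force: 40.0
```

move_arm(motion=[[-15, -27, 0, 0, 0, 0, 1], [-23, -42, 0, 0, 0, 0, 1], [-25, -47, 0, 0, 0, 0, 1], [-25, -47, 0, 0, 0, 0, 1], [-25, -47, 0, 0, 0, 0, 1]])

```text
clock: 11.15
tool_pos: [0.5748, -0.2154, 0.3201]
eef_rot: [0.153, 0.988, 0.001, -0.0]
contact_force: [-0.1, 0.2, -0.9]
opening: 0.264
finger_force: 40.0
```

Run:
```python
from h import *
a=snap('scene','a6.png');w=snap('wrist','w6.png')
st=r.get_state();M=R.from_quat(st['eef_rot']);p=st['tool_pos'];print(st['clock'],p.round(4),M.as_matrix().round(4),st['contact_force'],st['opening'],st['finger_force'])
print(tool([.575,-.2175,.322]))
def proj(s,P):
    c=s['world_to_cam']@np.r_[P,1];q=s['intrinsics']@c[:3];return (q[:2]/q[2]).round(1)
zax=M.as_matrix()[:,2]
tip=p+zax*.120; col=p+zax*.025   # TCP is 18mm under grip
for n,s in (('scene',a),('wrist',w)): print(n,'tip',proj(s,tip),'collar',proj(s,col),'port',proj(s,[.575,-.2175,.165]))
u,v=proj(a,[.575,-.2175,.18]).astype(int);f=a['frame'][:,:,::-1]
im=np.zeros((600,800,3),np.uint8)
x0,y0=u-50,v-70;im[:,:]=cv2.resize(f[y0:y0+75*1+25,x0:x0+133],(800,600),interpolation=2)
cv2.imwrite('pics/f.png',im);print(x0,y0)
```

```text
11.25 [ 0.5748 -0.2159  0.3202] [[-9.53e-01  3.03e-01  2.00e-04]
 [ 3.03e-01  9.53e-01  6.00e-04]
 [ 0.00e+00  6.00e-04 -1.00e+00]] [-0.9221455  -0.25796534 -1.47990324] 0.2644445067903754 39.98809581622481
[-0.67462019 -1.44673942 -1.84562927]
scene tip [249.  137.8] collar [244.9 103.5] port [250.  149.2]
wrist tip [318.5 200.2] collar [318.4 245.1] port [316.9 190.8]
199 74
```

View pics/f.png

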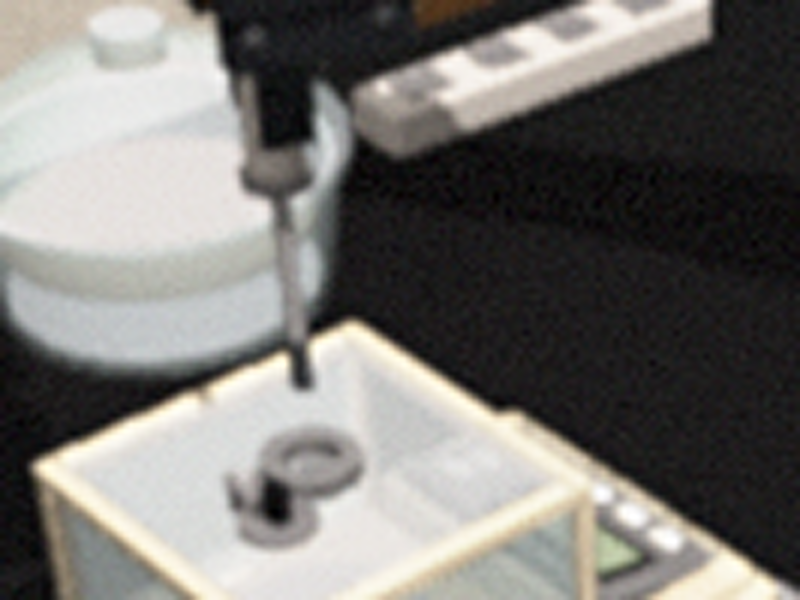

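Tip in the scene view at (248.8,137.8), exactly where the held pose predicts, so the probe is upright. The bore centre is at (250.6,149.9), about 2 mm off my estimate. I'll check with the wrist view.

Run:
```python
from h import *
w=cv2.imread('pics/w6.png')
cv2.imwrite('pics/g.png',cv2.resize(w[145:270,260:380],(576,600),interpolation=2))
a=snap('scene');print(ray(a,250.6,149.9,.165))
```

```text
[ 0.57543204 -0.21402946  0.165     ]
```

View pics/g.png

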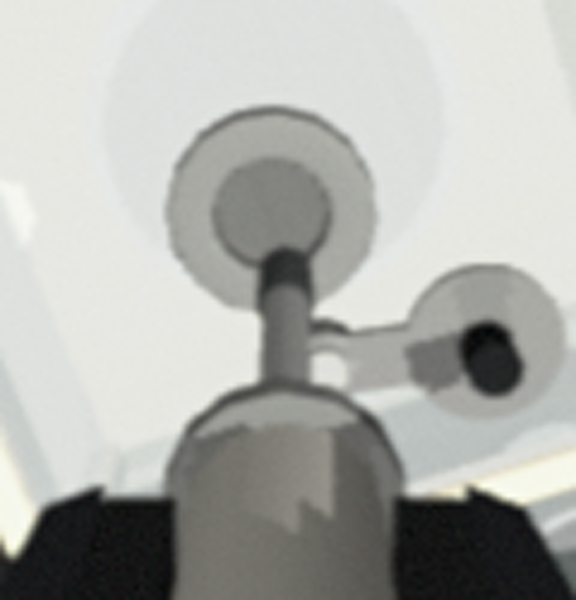

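The wrist crop shows the bore centre at crop (271,213), with the cap just right of and below it. Taken over all views the port is at about (0.5745, -0.217) ±2 mm. I'll lower the tip to just above the mouth and re-measure, where parallax vanishes.

move_arm(motion=[[0, -1, 10, 0, 0, 0, 1], [0, -1, 20, 0, 0, 0, 1], [0, -1, 28, 0, 0, 0, 1], [0, -1, 28, 0, 0, 0, 1]])

```text
clock: 11.8
tool_pos: [0.5738, -0.2181, 0.2909]
eef_rot: [0.154, 0.988, 0.0, -0.001]
contact_force: [-0.3, -0.5, -1.2]
opening: 0.259
finger_force: 40.0
```

Run:
```python
from h import *
w=snap('wrist','w7.png');a=snap('scene','a7.png')
st=r.get_state();M=R.from_quat(st['eef_rot']);p=st['tool_pos'];print(st['clock'],p.round(4),M.as_matrix()[:,2].round(4),st['contact_force'].round(2))
def proj(s,P):
    c=s['world_to_cam']@np.r_[P,1];q=s['intrinsics']@c[:3];return (q[:2]/q[2]).round(1)
tip=p+M.as_matrix()[:,2]*.120
P=np.array([.5745,-.217,.165])
for s in(w,a): print('tip',tip.round(4),proj(s,tip),'port',proj(s,P),'x+5',proj(s,P+[.005,0,0]),'y+5',proj(s,P+[0,.005,0]))
g=cv2.cvtColor(w['frame'],cv2.COLOR_RGB2GRAY);u,v=proj(w,P).astype(int);print('wrist around',u,v)
np.set_printoptions(linewidth=250)
print(g[v-26:v+24,u-26:u+28:2][::2])
g=cv2.cvtColor(a['frame'],cv2.COLOR_RGB2GRAY);u,v=proj(a,P).astype(int);print('scene',u,v);print(g[v-10:v+10,u-13:u+14])
```

```text
11.9 [ 0.5744 -0.2183  0.2919] [ 0.e+00  1.e-04 -1.e+00] [-0.23  0.11 -0.77]
tip [ 0.5744 -0.2182  0.1719] [318.8 201.4] port [320.1 198.9] x+5 [321.8 203.9] y+5 [325.4 197.3]
tip [ 0.5744 -0.2182  0.1719] [249.7 146.8] port [250.2 149.3] x+5 [248.6 150. ] y+5 [251.4 150.1]
wrist around 320 198
[[225 224 223 223 223 224 223 224 223 224 225 223 218 215 221 224 224 224 223 223 223 223 223 222 222 224 223]
 [224 223 223 224 223 223 223 225 204 159 132 117 111 109 118 145 187 211 223 224 223 222 222 222 222 222 224]
 [224 223 224 224 224 225 214 138 109 131 139 152 158 159 157 144 125 115 148 217 224 223 222 223 223 224 224]
 [223 224 224 223 222 175 115 133 168 165 162 159 161 159 160 170 173 172 155 129 197 224 224 223 223 224 223]
 [223 223 224 224 160 123 160 171 171 169 157 157 159 159 162 169 171 171 174 169 129 174 223 224 222 223 224]
 [224 224 224 177 134 166 169 167 168 162 157 157 155 157 156 167 169 167 170 172 175 152 198 224 222 222 222]
 [222 224 207 126 163 168 166 170 168 159 154 152 148 146 150 163 168 168 168 171 173 173 154 221 223 222 223]
 [223 221 133 156 168 168 1
[... 3506 characters left out ...]
 148 126 120 169 213 207 206 212]
 [167 195 206 193 155 118  93 113 131 141 157 166 159 155 161 154 155 152 139 126 112 142 193 219 216 211 220]
 [145 172 179 178 150 115  56  46  67 101 132 147 148 144 145 142 138 125 113 113 133 177 218 221 214 215 227]
 [130 143 162 170 143  99  40  15  28  55  93 118 125 119 114 110 116 114 126 160 192 214 225 225 214 218 222]
 [123 106 136 157 140  84  31  17  17  41  89 121 119 112 120 124 131 153 182 217 230 231 226 223 216 213 219]
 [123  83 111 140 119  62  26  16  18  46  98 138 136 138 163 189 197 216 228 233 234 232 227 224 215 213 218]
 [142  97 103 120  92  54  15   3  13  41  97 141 145 153 189 224 235 238 234 234 235 230 228 226 218 218 217]]
```

The tip is about 1 mm from the port axis. I'll correct by 1 mm and lower 60 mm slowly.

move_arm(motion=[[1, 0.5, 0, 0, 0, 0, 1], [1, 0.5, 0, 0, 0, 0, 1], [1, 0.5, 5, 0, 0, 0, 1], [1, 0.5, 12, 0, 0, 0, 1], [1, 0.5, 20, 0, 0, 0, 1]])

```text
clock: 12.52
tool_pos: [0.5734, -0.2174, 0.2713]
eef_rot: [0.154, 0.988, 0.0, -0.0]
contact_force: [-1.0, 0.2, -0.6]
opening: 0.264
finger_force: 40.0
```

move_arm(motion=[[0, 0, 8, 0, 0, 0, 1], [0, 0, 16, 0, 0, 0, 1], [0, 0, 24, 0, 0, 0, 1], [0, 0, 32, 0, 0, 0, 1], [0, 0, 40, 0, 0, 0, 1]])

```text
clock: 13.15
tool_pos: [0.5736, -0.2174, 0.2315]
eef_rot: [0.154, 0.988, 0.0, 0.0]
contact_force: [0.2, 0.7, -0.5]
opening: 0.261
finger_force: 40.0
```

move_arm(motion=[[0, 0, 0, 0, 0, 0, 1], [0, 0, 0, 0, 0, 0, 1], [0, 0, 0, 0, 0, 0, 1], [0, 0, 0, 0, 0, 0, 1]])

```text
clock: 13.65
tool_pos: [0.5737, -0.2174, 0.2322]
eef_rot: [0.154, 0.988, -0.0, 0.0]
contact_force: [0.1, -1.0, -1.9]
opening: 0.261
finger_force: 40.0
```

Run:
```python
from h import *
w=snap('wrist','w8.png')
st=r.get_state();M=R.from_quat(st['eef_rot']);p=st['tool_pos'];print(st['clock'],p.round(4),M.as_matrix()[:,2].round(4),st['contact_force'].round(2),st['finger_force'],abs(st['qd']).max())
c=w['world_to_cam']@np.r_[.5735,-.2175,.165,1];q=w['intrinsics']@c[:3];u,v=(q[:2]/q[2]).astype(int);print(q[:2]/q[2])
np.set_printoptions(linewidth=250)
g=cv2.cvtColor(w['frame'],cv2.COLOR_RGB2GRAY);print(g[v-30:v+30:2,u-32:u+32:2])
```

```text
13.7 [ 0.5736 -0.2175  0.2322] [ 4.e-04 -1.e-04 -1.e+00] [-0.12  0.08 -0.52] 39.98806128278375 0.0027523007475838447
[318.66518981 220.31191681]
[[218 220 219 219 220 218 220 219 219 221 221 206 184 154 135 120 101 106 122 152 193 207 219 220 219 219 219 219 220 218 218 218]
 [219 219 219 220 218 218 219 220 221 205 133  80  75  87  96 104 119 123 110  97  91  96 121 171 217 220 219 219 219 218 219 219]
 [220 219 219 220 220 219 220 213 167  96  95 136 155 158 155 157 160 159 159 162 155 136 119 102 154 211 219 219 218 218 219 219]
 [219 218 218 220 221 221 176 105  84 124 158 166 164 156 156 154 153 156 161 166 168 169 172 158 112 123 199 219 219 218 218 219]
 [219 219 218 220 220 201 101 114 150 165 164 166 162 153 153 153 153 152 158 166 164 165 164 168 168 129 111 174 219 220 219 218]
 [220 218 219 220 212 122 135 163 166 162 165 164 162 154 152 151 152 153 155 163 164 166 166 165 168 172 150 114 201 219 219 218]
 [220 218 220 218 137 116 159 163 165 163 164 165 165 155 151 151 150 150 152 160 164 164 162 167 165 166 172 159 158 215 219 219]
 [220 219 220 171 107 157 163 162 165 
[... 2275 characters left out ...]
141 112  92  96  97  97  84 187 227 226 226]
 [226 226 226 227 219 112 102  98  95 104 109 112 110 113 117 121 125 127 131 135 136 141 115  90  89  94 102 105 114 223 227 225]
 [227 226 226 228 169  99 104 100 103 109 113 112 111 112 117 121 125 129 132 134 138 140 110  89  84  86  96 108  89 197 227 227]
 [225 226 227 228 157 107 108 103 106 108 111 114 111 112 119 121 125 128 131 135 138 142 112  88  86  84  96 109 104 177 226 226]
 [228 228 227 226 148 108 108 107 109 110 113 111 111 113 119 119 124 128 132 136 138 141 118  90  86  83  92 109 107 174 228 227]
 [147 147 147 146  99  92 109 106 108 109 111 111 110 114 120 123 126 128 133 117 124 141 139  92  88  82  83 107  79 104 145 140]]
```

```bash
python3 -c "
from h import *
print(finish_job())"
```

```text
the job is handed in; nothing more can be done
None
```

I swung the cover clear to about 1.68 rad and handed the job in with the probe held still and upright in the port, tip 53 mm below the mouth and about 1 mm off centre by my measurements; the hand-in returned no verdict.

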